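# Trim the high-frequency start unit of the welder

### The arm

A 6-joint arm with a two-finger parallel gripper is mounted at the origin on the work surface. World frame = base frame: x ahead of the robot, y to its left, z up, the work surface at z = 0. Lengths are in m, angles in rad, forces in N, time in s.
With the tool pointing down it reaches from about 0.275 to 0.825 m from the base axis. Payload 4.9 kg.
Tool frame: the origin (TCP) lies midway between the tips of the shut fingers; the grasp point (between the pads) lies 19 mm behind it (grip_point_offset is the distance from the TCP to the grasp point, in m); z points along the fingers, y is the line along which they close (so a half turn about z gives the same grasp; the last joint's range is limited). The gripper opens to 85 mm and grips with 20 to 120 N. Pads are 22 mm wide; open, the fingers measure 114 mm over their backs; the gripper's body (76 mm by 85 mm) begins 54 mm behind the grasp point. The pads swing forward as they close: fully open they stand 13 mm farther back than shut.
Start: joints at [-1.253, 0.326, -0.193, 1.052, 0, 1.437], TCP at [0.24, -0.495, 0.231] pointing down, gripper open.
Joint ranges: [-2.65, 2.65], [-0.97, 1.79], [-1.3, 1.35], [-1.93, 2.1], [-1.47, 1.37], [-3.14, 3.14]. Speed limits (rad/s): [2.57, 2.57, 3.14, 3.14, 3.14, 3.14].

### API

Orientations are given as a rotation vector (axis times angle).
In Python, from cell import * gives the robot as it stands. Calls block until the motion is done:
- movep(position, orientation): joint-space move of the TCP to a pose.
- move_l(position, velocity=0.15, rot=None, until_force=None): straight line of the TCP; rot=None keeps the orientation; velocity is the mean speed in m/s. With until_force (N) it stops when the force on the tool has changed by that much, and returns True; else False.
- set_joints(angles): joint-space move.
- let_go() and grab(newtons=None): open the fingers fully, or close them until they stop; newtons is the grip in N (None keeps the last).
- sleep(seconds).
- ik(position, orientation): joint angles nearest the present ones, or None.
- get_state(): the state.
- grab_frame(name): name is "side" or "top"; returns a dict with "img" (400x640x3 uint8, red, green, blue), "fx", "fy", "cx", "cy" (pixels), "k1" (the pictures are not rectified: a ray, as slopes to the right and down, at radius r is drawn at 1 + k1 r^2 times it, then the intrinsics apply), "cam_to_world" (4x4, takes a point from camera to world coordinates). Camera axes: x right, y down, z forward; pixel columns grow to the right and rows downward; lengths in m; the calibration is good to about 2 mm. A picture is of the moment at which its call begins. There is no depth.
A pose or a line that the arm cannot do raises MotionError and nothing moves.
- sign_off(): hands the job in; it is judged then, once.
Trained networks look in the newest picture that a camera, given by its name, has taken for a name from the list of things; names that differ only in an ending like _2 or _b are one class to them, and where a whole thing is asked for, a point or a joint stands for the part that bears it (a point fixed in the world has none). Each returns a list of dicts, best first, with "score" (0 to 1); they miss things now and then, are a little off and sometimes report something else, mostly with a low value. They report only what shows in the picture. A call takes as long as a camera call.
- spot_in(camera, name): "centre" ([column, row] in pixels, amid what is visible of it).
- silhouettes(camera, name): "mask" (400x640 bool, what is visible of it) and "centre" ([column, row] in pixels, amid what is visible of it).
- tip_of(camera, name): "centre" ([column, row] in pixels: a listed point, or the origin of a listed thing).
The state is a dict: "clock": time; "q": joint angles; "joint_velocities": joint speeds; "tau": joint torques, N m; "position": TCP position; "eef_rot": TCP orientation; "contact_force": force on the tool from outside, world axes, zero at the start; "wrist_torque": the same for the moment, N m; "finger_gap": opening from 0.0 (shut) to 1.0 (fully open); "grasp_force": force on a finger pad.
Only numpy, scipy, OpenCV 4.12 (cv2) and the standard library are available. Lean on these libraries where they do the work, as an engineer would, in place of code of your own. Each camera call takes 0.05 s, during which the arm holds its last target. There are 200 camera calls.

### The job

Take the plastic tuning tool out of its wooden stand, hold its blade in the slot of the trimmer on the start unit's sloping panel, and with it gently turn the trimmer clockwise until the pointer lines up with the white index block. Then stand the tool back in its stand, blade down, and let go; turn the trimmer only with the tool, and leave the other things on the bench as they lie.

Things in the scene. Friction and masses are not known exactly. Their poses are not given: they have to be found in the camera images.
- unit: Start unit: fixed grey sheet-steel desk-shaped case 190 x 200 mm with a flat 200 x 200 mm panel sloping at 30 degrees, low edge (30 mm high) on its -x side (the robot's), high edge (130 mm) at +x. Origin: underside centre; z up. The panel's outward normal is (-0.5, 0, 0.866) in this frame; up the slope is (0.866, 0, 0.5). A 96 mm white ceramic disc, 3 mm high, lies under the trimmer.
- mouth (a point): Point on the trimmer's axis at the mouth of its slot, in the top face of a steel head 38 mm square, 28 mm above the panel. z outward along the panel's normal; x towards the pointer, NOT always along the slot (see joint). Slot 26 mm long, 5 mm wide, ends closed, 9 mm deep, flat floor, 1 mm chamfer, middle on the axis. Below the head a dark steel pointer 7 mm wide reaches 56 mm from the axis.
- carrier: The trimmer's sprung seat, hidden under it; origin in the panel's face on the trimmer's axis, z outward, x up the slope; it does not turn. It lets head and pointer sink up to 6 mm along the axis when pressed (about 3.5 N to start, 8 N at the bottom, then rigid); the head pops back up when the blade finds the slot. Light pressing does not turn it.
- trimmer (a joint): Pointer angle, rad: 0 at the index block, straight up the slope; negative anticlockwise of it, seen looking onto the panel; clockwise grows. Starts -1.6 to -0.8, stops -2.3 and 0.6. The slotted head has lost motion: its slot stands up to 0.35 rad either side of the pointer, unknown; turned, it takes the pointer along once at that limit. Friction: pointer 0.16, head 0.08 N m; both stay as left.
- pointer_tip (a point): Upper tip of the trimmer's pointer, 56 mm from its axis, 13 mm above the panel.
- index (a point): Inner upper edge of the fixed white index block (14 x 18 mm across, 12 mm high), 59 mm up the slope from the trimmer's axis.
- stand: Fixed wooden block 80 x 80 x 90 mm high with an upright square hole 28 x 28 mm right through its middle. Origin: centre of its underside; x and y along its sides and the hole's sides, z up.
- tool: Tuning tool, plain grey plastic, straight, 155 mm long, about 90 g, at first upright in the stand. Origin: middle of the blade's tip edge; z from blade to handle. Flat blade 22 mm wide (x), 3.5 mm thick (y), 18 mm long; shank 14 mm across; round collar 46 mm across at z = 69 to 75 mm, rests on the stand's top; handle 24 x 24 mm square at z = 75 to 155 mm, its faces square to x and y.
- blade_tip (a point): Middle of the tool's blade tip edge; axes as the tool's.
- jar: Bystander: glass jar with steel lid, 56 mm across, 75 mm high, behind the stand. Origin: underside centre.
- disc_near: Bystander: grinding disc 115 mm across, 10 mm high, lying nearest the robot. Origin: underside centre.
- disc_far: Bystander: grinding disc 115 mm across, 10 mm high, at the back. Origin: underside centre.
- wrench: Bystander: steel wrench 180 mm long, lying along its x between the unit and the stand.
- hammer: Bystander: hammer 280 mm long, lying along its x on the left.
- offcut: Bystander: steel sheet offcut 120 x 180 x 5 mm on the right. Origin: underside centre.
- strip: Bystander: steel strip 200 x 45 x 5 mm on the right. Origin: underside centre.

How it is judged:
On the way, in this order (a step that is already met when the one before it is completed fails the run):
1. the tilted tool's blade is in the slot, at least 5 mm deep, with the trimmer not yet at the mark (z of blade_tip in the frame of mouth below -0.005 m and distance between blade_tip and mouth below 0.0125 m and angle between tool's own z axis and vertical between 0.35 and 0.87 rad and value of joint trimmer below -0.3 rad), for 0.1 s.
2. with the blade still in the slot, the pointer is brought to the index block (within 0.1 rad) (z of blade_tip in the frame of mouth below -0.005 m and distance between blade_tip and mouth below 0.0125 m and angle between tool's own z axis and vertical between 0.35 and 0.87 rad and value of joint trimmer between -0.1 and 0.1 rad), for 0.2 s.
At the end, for the whole second after the job is handed in: The pointer stands at the index block (trimmer within 0.1 rad of 0, so the pointer's tip lies within the block's width); the tool stands upright in the hole of its stand, blade down, its collar on the stand's top (within 5 mm, tilt under 0.12 rad), at rest and released (value of joint trimmer between -0.1 and 0.1 rad and horizontal distance between blade_tip and stand below 0.01 m and z of tool in the frame of stand between 0.015 and 0.026 m and angle between tool's own z axis and vertical below 0.12 rad and linear speed of tool below 0.02 m/s); the robot touches nothing.
It fails at once if the trimmer (head or pointer) is touched with the gripper instead of the tool (contact force between any of the fingers, the arm and trimmer above 1 N).
It fails at once if the tool is pressed on the start unit or its trimmer with more than 30 N (contact force between tool and unit above 30 N).
It fails at once if a bystander is moved by more than 20 mm (distance of any of disc_near, disc_far, wrench, hammer, offcut, strip, jar from where it was at the start of the episode above 0.02 m).
It also fails if it takes over 64 s, if anything falls off the work surface, if the arm or the gripper's body presses on something with over 40 N, if the wrist force passes 120 N, or if a joint passes its speed limit or range.

## Working session

There is one attempt and no reset: what is moved stays moved. The work goes in short steps, each a Python script; the robot and the scene stay as the last script left them, time stands still between calls to the robot, and variables do not carry over. Pictures are saved under pics/ and viewed, at most 10 in all, crops included, and the job is handed in when it is done.

```bash
ls; mkdir -p pics
cat > h.py <<'E'
from cell import *
import numpy as np, cv2
from scipy.spatial.transform import Rotation as R
from scipy.optimize import least_squares
def ray(f,px):
    u=np.array([(px[0]-f["cx"])/f["fx"],(px[1]-f["cy"])/f["fy"]]); s=u.copy()
    for _ in range(20): s=u/(1+f["k1"]*(s@s))
    T=np.array(f["cam_to_world"]); d=T[:3,:3]@np.r_[s,1]
    return T[:3,3],d/np.linalg.norm(d)
def proj(f,P):
    T=np.array(f["cam_to_world"]); c=(np.atleast_2d(P)-T[:3,3])@T[:3,:3]
    s=c[:,:2]/c[:,2:]; s=s*(1+f["k1"]*(s**2).sum(1,keepdims=True))
    return s*[f["fx"],f["fy"]]+[f["cx"],f["cy"]]
def atz(f,px,z):
    o,d=ray(f,px); return o+d*(z-o[2])/d[2]
def tri(fa,pa,fb,pb):
    A=[];b=[];
    for f,p in((fa,pa),(fb,pb)):
        o,d=ray(f,p); M=np.eye(3)-np.outer(d,d); A.append(M); b.append(M@o)
    P=np.linalg.solve(sum(A),sum(b))
    return P,[np.linalg.norm(M@P-bb) for M,bb in zip(A,b)]
def save(f,n,crop=None,k=1):
    im=f["img"][:,:,::-1]
    if crop: im=im[crop[1]:crop[3],crop[0]:crop[2]]
    cv2.imwrite("pics/"+n+".png",cv2.resize(im,None,fx=k,fy=k,interpolation=cv2.INTER_CUBIC))
E
python3 - <<'E'
from h import *
F={c:grab_frame(c) for c in("side","top")}
for c in F: save(F[c],c+"0"); print(c,np.round(F[c]["cam_to_world"],3).tolist(),F[c]["fx"],F[c]["k1"])
for n in["unit","mouth","pointer_tip","index","stand","tool","blade_tip","carrier"]:
    r={c:tip_of(c,n)[:2] for c in F}
    print(n,{c:[(np.round(x["centre"],1).tolist(),round(x["score"],2)) for x in r[c]] for c in r})
    if all(r.values()):
        P,e=tri(F["side"],r["side"][0]["centre"],F["top"],r["top"][0]["centre"]); print("   ",P.round(4),np.round(e,4))
s=get_state(); print(s["clock"],s["eef_rot"],s["finger_gap"])
E
```

```text
pics
side [[0.945, -0.179, 0.275, 0.163], [-0.328, -0.48, 0.814, -1.308], [-0.014, -0.859, -0.512, 0.914], [0.0, 0.0, 0.0, 1.0]] 484.9824481401862 -0.11913823291166863
top [[0.023, -0.992, 0.124, 0.381], [-1.0, -0.024, -0.006, -0.036], [0.009, -0.124, -0.992, 1.923], [0.0, 0.0, 0.0, 1.0]] 473.2529094812025 -0.002598494585851618
unit {'side': [([334.5, 255.0], 0.65)], 'top': [([355.0, 209.3], 0.65)]}
    [ 0.5976 -0.1968  0.0034] [0.0054 0.0054]
mouth {'side': [([325.4, 227.9], 0.6), ([332.8, 252.8], 0.27)], 'top': [([356.6, 213.5], 0.43)]}
    [ 0.5692 -0.1943  0.1092] [0.0054 0.0054]
pointer_tip {'side': [([326.2, 222.5], 0.56)], 'top': [([343.7, 206.8], 0.64)]}
    [ 0.593  -0.1444  0.0924] [0.0084 0.0084]
index {'side': [([347.5, 226.6], 0.84), ([314.8, 195.1], 0.58)], 'top': [([356.9, 195.9], 0.77)]}
    [ 0.6393 -0.1954  0.0982] [0.0054 0.0054]
stand {'side': [([289.0, 197.1], 0.7), ([313.1, 197.2], 0.34)], 'top': []}
tool {'side': [], 'top': [([264.1, 218.4], 0.48)]}
blade_tip {'side': [], 'top': [([355.2, 208.1], 0.51)]}
carrier {'side': [([331.0, 234.5], 0.52)], 'top': [([353.6, 210.9], 0.69)]}
    [ 0.5862 -0.1863  0.0754] [0.0019 0.0019]
0.9 [-3.06177724e+00 -7.03643161e-01  2.04743738e-05] 0.9995952985521466
```

View pics/side0.png

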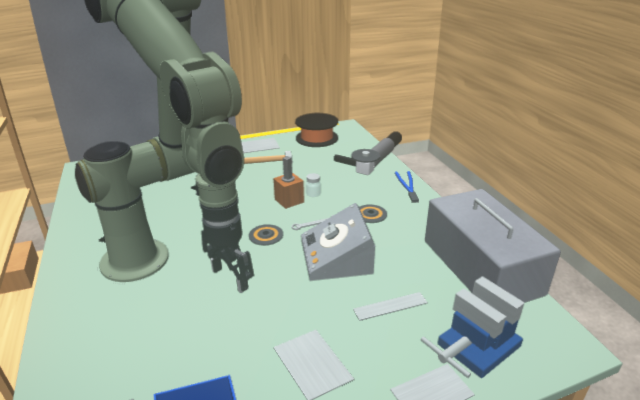

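View pics/top0.png

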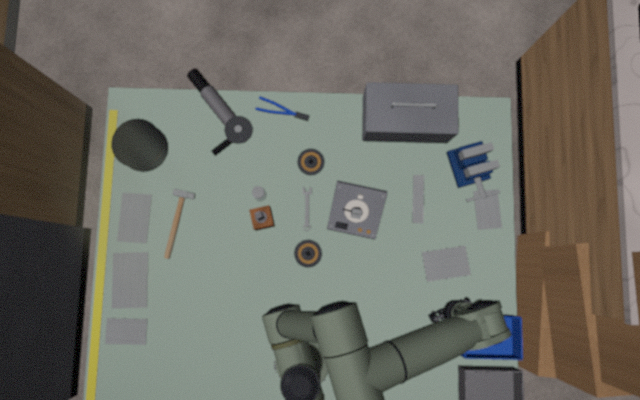

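Side: unit near (338,243), stand and tool (289,180). Top: unit (357,210), stand (262,217). Next, enlarged crops.

Run:
```python
from h import *
F={c:grab_frame(c) for c in("side","top")}
a=F["side"]["img"][190:290,290:390,::-1]; b=F["top"]["img"][170:250,320:400,::-1]
c=F["side"]["img"][145:215,265:335,::-1]; d=F["top"]["img"][185:240,240:295,::-1]
z=lambda i,s:cv2.resize(i,(s,s),interpolation=cv2.INTER_CUBIC)
cv2.imwrite("pics/c1.png",np.vstack([np.hstack([z(a,400),z(b,400)])]))
cv2.imwrite("pics/c2.png",np.hstack([z(c,300),z(d,300)]))
np.savez("f0.npz",**{c+k:F[c][k] for c in F for k in F[c]})
M={}
for cam in F:
    for n in["unit","stand","tool","jar"]:
        r=silhouettes(cam,n); 
        if r: M[cam+n]=r[0]["mask"]; print(cam,n,round(r[0]["score"],2),r[0]["centre"],r[0]["mask"].sum())
        else: print(cam,n,None)
np.savez("m0.npz",**M)
```

```text
side unit 0.94 [339.1, 245.5] 4182
side stand None
side tool 0.48 [290.1, 169.4] 252
side jar 0.67 [315.0, 187.5] 297
top unit 0.8 [357.2, 206.0] 2616
top stand 0.89 [267.2, 220.6] 380
top tool None
top jar 0.5 [259.5, 192.1] 179
```

View pics/c1.png

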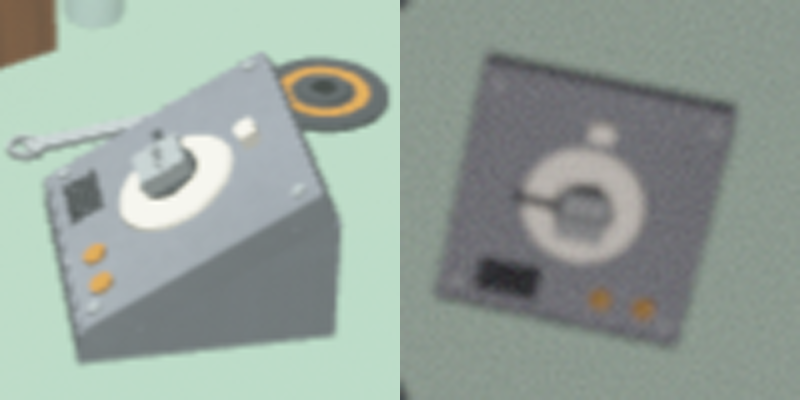

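View pics/c2.png

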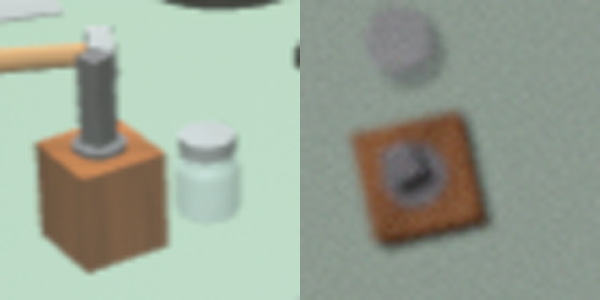

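Crops: in side, the unit's panel corners, white disc, index block (351,222) and head (330,229) are clear. In top, the pointer runs left of the axis (about -1.3 rad). The tool stands upright in the stand. Now I'll fit models to these picks.

```bash
cat > fit.py <<'E'
from h import *
z=np.load("f0.npz"); F={c:{k:z[c+k] for k in("img","fx","fy","cx","cy","k1","cam_to_world")} for c in("side","top")}
S=lambda u,v:np.array([290+(u+.5)/4-.5,190+(v+.5)/4-.5]); T=lambda u,v:np.array([320+(u-400+.5)/5-.5,170+(v+.5)/5-.5])
s3=np.sqrt(3)/2
def unit(p):  # low-edge mid x,y, yaw, carrier a (up slope), b
    Rz=R.from_euler("z",p[2]).as_matrix(); o=np.array([p[0],p[1],.03])
    Rp=Rz@np.array([[s3,0,-.5],[0,1,0],[.5,0,s3]])
    return o,Rp,o+Rp@[p[3],p[4],0]
def contour(c,roi,thr):
    x0,y0,x1,y1=roi; im=F[c]["img"].astype(float)[y0:y1,x0:x1]; g=cv2.resize(im.min(2),None,fx=8,fy=8,interpolation=cv2.INTER_CUBIC)
    cs,_=cv2.findContours((g>thr).astype(np.uint8),cv2.RETR_EXTERNAL,cv2.CHAIN_APPROX_NONE)
    k=max(cs,key=cv2.contourArea)[:,0]; return (k[::6]+.5)/8-.5+[x0,y0]
t=np.linspace(0,2*np.pi,240)
if __name__=="__main__":
    side=S(119,200).astype(int)
    for c,pt,ed in(("side",S(200,160),S(200,230)),("top",T(625,180),T(660,200))):
        print(c,F[c]["img"][int(round(pt[1])),int(round(pt[0]))],F[c]["img"][int(round(ed[1])),int(round(ed[0]))])
    C={"side":contour("side",(315,218,352,252),205),"top":contour("top",(340,196,374,226),float(__import__("sys").argv[1]))}
    K=[("side",0,.1,S(43,180)),("side",0,-.1,S(80,331)),("side",.2,.1,S(262,54)),("side",.2,-.1,S(321,185)),
       ("top",0,.1,T(436,298)),("top",0,-.1,T(677,346)),("top",.2,.1,T(488,66)),("top",.2,-.1,T(733,113))]
    def res(p,sep=False):
        o,Rp,ca=unit(p); off={"side":p[5:7],"top":p[7:9]}; r=[]
        for c,a,b,px in K: r+=list((proj(F[c],o+Rp@[a,b,0])[0]+off[c]-px)/.6)
        k=len(r)
        for c in C:
            q=proj(F[c],ca+(Rp@np.array([.048*np.cos(t),.048*np.sin(t),0*t+.003])).T)+off[c]
            d=np.sqrt(((C[c][:,None]-q[None])**2).sum(2)).min(1)
            r+=list(np.tanh(d/.8)*.8*np.sqrt(10/len(d))/.3)
        r+=list(p[5:9]/.7)
        return (np.array(r),k) if sep else np.array(r)
    f=least_squares(res,[.52,-.19,-.2,.1,0,0,0,0,0]); p=f.x
    r,k=res(p,True); print(p.round(4),f.cost); print((r[:k]*.6).reshape(-1,2).round(2).tolist())
    o,Rp,ca=unit(p); print("carrier",ca.round(4),"mouth",(ca+Rp@[0,0,.028]).round(4))
    np.save("unit.npy",p)
    # index check
    for c in F: print("index",c,proj(F[c],ca+Rp@[.059,0,.012])+(p[5:7] if c=="side" else p[7:9]))
    # stand
    A=lambda u,v:np.array([265+(u+.5)*70/300-.5,145+(v+.5)*70/300-.5]); B=lambda u,v:np.array([240+(u-300+.5)*55/300-.5,185+(v+.5)*55/300-.5])
    h=.04
    K2=[("side",A(37,147),-h,h,.09),("side",A(165,155),h,-h,.09),("side",A(90,178),-h,-h,.09),("side",A(42,240),-h,h,0),("side",A(91,271),-h,-h,0),("side",A(166,246),h,-h,0),
        ("top",B(352,130),h,h,.09),("top",B(463,113),h,-h,.09),("top",B(378,244),-h,h,.09)]
    # side camera: left=+y.. decide by yaw fit
    def r2(q):
        Rz=R.from_euler("z",q[2]).as_matrix()[:2,:2]; r=[]
        for c,px,x,y,zz in K2: r+=list(proj(F[c],np.r_[q[:2]+Rz@[x,y],zz])[0]+(p[5:7] if c=="side" else p[7:9])-px)
        return np.array(r)
    for y0 in(-.3,.2,.6):
        g=least_squares(r2,[.55,.2,y0],loss="soft_l1"); print("stand",g.x.round(4),g.cost); 
    print(r2(g.x).reshape(-1,2).round(2).tolist()); np.save("stand.npy",g.x)
    print("tool axis collar",atz(F["side"],A(98,146)-p[5:7],.096).round(4),atz(F["top"],B(413,173)-p[7:9],.096).round(4),"handle top",atz(F["top"],B(404,160)-p[7:9],.176).round(4))
E
python3 fit.py 150; python3 fit.py 165
```

```text
side [244 244 236] [167 175 181]
top [178 175 169] [116 115 119]
[ 0.5016 -0.1811 -0.1744  0.1195 -0.0077  0.0495  0.6391  0.0987  0.0329] 76.82249844380179
[[0.13, -1.21], [0.01, 0.45], [-0.82, -1.59], [0.43, 1.99], [-0.28, -0.53], [0.57, -0.29], [-1.23, -0.17], [0.94, 0.62]]
carrier [ 0.6022 -0.2066  0.0898] mouth [ 0.5884 -0.2042  0.114 ]
index side [[354.31244738 220.96564775]]
index top [[362.30515451 194.34373688]]
stand [0.5549 0.1723 0.2721] 3.395395366190884
stand [0.5549 0.1723 0.2721] 3.3953953661914875
stand [0.5549 0.1723 0.2721] 3.3953953661904404
[[-0.32, -0.62], [0.58, -0.19], [-1.11, 0.93], [-0.03, -0.84], [-0.14, 1.19], [1.03, 0.23], [0.04, 0.9], [-0.31, -0.98], [0.0, -0.1]]
tool axis collar [0.5512 0.1678 0.096 ] [0.5559 0.1765 0.096 ] handle top [0.5569 0.1736 0.176 ]
side [244 244 236] [167 175 181]
top [178 175 169] [116 115 119]
[ 0.5016 -0.181  -0.1747  0.1146 -0.007   0.0768  0.6525  0.1023  0.0648] 74.21583804768599
[[0.17, -1.21], [0.03, 0.44], [-0.78, -1.59], [0.45, 2.0], [-0.3, -0.52], [0.55, -0.25], [-1.24, -0.16], [0.94, 0.65]]
carrier [ 0.5981 -0.2051  0.0873] mouth [ 0.5843 -0.2027  0.1115]
index side [[352.8406945  221.69261617]]
index top [[361.847068   195.51501008]]
stand [0.5549 0.1723 0.2714] 3.3966623219139196
stand [0.5549 0.1723 0.2714] 3.3966623219151613
stand [0.5549 0.1723 0.2714] 3.396662321913675
[[-0.3, -0.62], [0.6, -0.18], [-1.1, 0.94], [-0.01, -0.84], [-0.13, 1.19], [1.04, 0.24], [0.03, 0.93], [-0.31, -0.94], [-0.02, -0.07]]
tool axis collar [0.5511 0.168  0.096 ] [0.556  0.1765 0.096 ] handle top [0.5571 0.1737 0.176 ]
```

```bash
cat > fit2.py <<'E'
from fit import *
def edge(c,P,n3,rng=3.0,sign=None):
    """P model pts (N,3), n3 outward 3D dirs; returns signed px offset of the max gradient along the outward normal"""
    f=F[c]; off=OFF[c]; a=proj(f,P)+off; b=proj(f,P+n3*.004)+off; n=b-a; n/=np.linalg.norm(n,axis=1,keepdims=True)
    s=np.arange(-rng,rng+.01,.1); g=cv2.GaussianBlur(f["img"].astype(np.float32).mean(2),(0,0),.6)
    m=(a[:,None]+n[:,None]*s[None,:,None]).astype(np.float32)
    v=cv2.remap(g,m[...,0],m[...,1],cv2.INTER_CUBIC); d=np.gradient(v,axis=1)
    if sign: d=d*sign
    else: d=np.abs(d)
    k=d.argmax(1); ok=(d.max(1)>1.0)&(k>2)&(k<len(s)-3)
    return a,n,s[k],ok
OFF={"side":np.zeros(2),"top":np.zeros(2)}
def obs(p,rng):
    o,Rp,ca=unit(p); out=[]
    w=np.linspace(.06,.94,25)[:,None]
    cs={"low":([0,.1,0],[0,-.1,0],[-1,0,0]),"high":([.2,.1,0],[.2,-.1,0],[1,0,0]),"py":([0,.1,0],[.2,.1,0],[0,1,0]),"my":([0,-.1,0],[.2,-.1,0],[0,-1,0])}
    for c in F:
        for n,(A_,B_,N) in cs.items():
            L=(1-w)*np.array(A_)+w*np.array(B_); _,nn,s,ok=edge(c,o+L@Rp.T,np.tile(Rp@N,(25,1)),rng); a=proj(F[c],o+L@Rp.T)+OFF[c]
            out.append((c,n,L,None,a+nn*s[:,None],nn,ok))
        th=t[::4]; L=np.c_[.048*np.cos(th),.048*np.sin(th),0*th+.003]; N=np.c_[np.cos(th),np.sin(th),0*th]
        P=ca+L@Rp.T; a,nn,s,ok=edge(c,P,N@Rp.T,rng,-1); out.append((c,"disc",L,1,a+nn*s[:,None],nn,ok))
    return out
def run(p,free=True):
  for it,rng in enumerate([4,3,2.5,2,2,2]):
    O=obs(p,rng)
    def res(p,det=False):
        o,Rp,ca=unit(p); r=[];D=[]
        for c,n,L,isd,px,nn,ok in O:
            e=(((proj(F[c],(ca if isd else o)+L@Rp.T)+(p[5:7] if c=="side" else p[7:9])-px)*nn).sum(1))[ok]
            D.append((c,n,int(ok.sum()),round(float(np.median(e)),2),round(float(np.std(e)),2)))
            r+=list(np.tanh(e/.8)*.8*np.sqrt(10/max(len(e),1))/.3)
        r+=list(p[5:9]/.7); return D if det else np.array(r)
    f=least_squares(res,p,x_scale=[.01,.01,.05,.01,.01,.5,.5,.5,.5]); p=f.x; OFF["side"]=p[5:7];OFF["top"]=p[7:9]
  return p,f.cost,res(p,True)
if __name__=="__main__":
    p,c,D=run(np.load("unit.npy")); print(p.round(4),c); [print(*d) for d in D]
    o,Rp,ca=unit(p); print("carrier",ca.round(4),"mouth",(ca+Rp@[0,0,.028]).round(4)); np.save("unit2.npy",p)
    V=[]
    for c in F:
        im=cv2.resize(F[c]["img"][:,:,::-1],None,fx=8,fy=8,interpolation=cv2.INTER_CUBIC); off=OFF[c]
        def dl(L,col,base):
            q=((proj(F[c],base+np.array(L)@Rp.T)+off+.5)*8*16).astype(int); cv2.polylines(im,[q],False,col,1,cv2.LINE_AA,4)
        dl([[0,.1,0],[0,-.1,0],[.2,-.1,0],[.2,.1,0],[0,.1,0]],(0,0,255),o)
        dl(np.c_[.048*np.cos(t),.048*np.sin(t),0*t+.003],(0,0,255),ca)
        dl([[.059,-.009,.012],[.059,.009,.012],[.073,.009,.012],[.073,-.009,.012],[.059,-.009,.012]],(255,0,0),ca)
        a=float(__import__("sys").argv[2]); hd=np.array([[1,1],[1,-1],[-1,-1],[-1,1],[1,1]])*.019
        g=lambda a:np.array([[np.cos(a),-np.sin(a)],[np.sin(a),np.cos(a)]])
        dl(np.c_[hd@g(-a).T,0*hd[:,0]+.028],(0,200,0),ca); dl(np.c_[np.array([[0,0],[.056,0]])@g(-float(__import__("sys").argv[3])).T,[.013,.013]],(255,0,255),ca)
        x,y=(300,200) if c=="side" else (334,178); V.append(im[y*8:y*8+400,x*8:x*8+400])
    cv2.imwrite("pics/ov.png",np.hstack(V))
E
python3 fit2.py 150 -1.3 -1.3
```

```text
[ 5.022e-01 -1.802e-01 -1.948e-01  1.024e-01  2.000e-04 -6.530e-02
  6.845e-01 -2.750e-01  2.222e-01] 115.17593487451352
side low 2 -1.54 0.28
side high 18 -0.27 0.77
side py 21 0.26 0.67
side my 25 0.16 0.28
side disc 54 0.06 0.47
top low 25 -0.75 0.27
top high 6 -0.42 0.27
top py 25 -0.15 0.41
top my 25 -0.14 0.34
top disc 60 0.15 0.39
carrier [ 0.5893 -0.1971  0.0812] mouth [ 0.5755 -0.1944  0.1054]
```

View pics/ov.png

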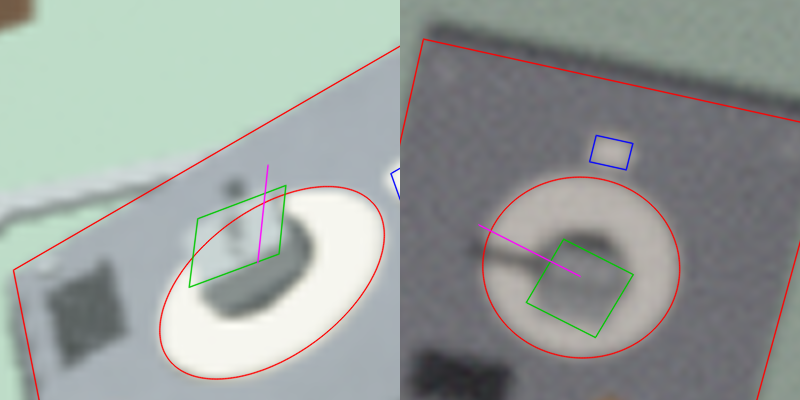

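Overlay: disc and index block fit well in both views; the pointer is a bit further anticlockwise than -1.3 (its tip is about (393,209) in top). Next I'll estimate pointer and slot angles from the image, check arm reach, and grip the tool.

```bash
cat > ang.py <<'E'
from fit2 import *
p=np.load("unit2.npy"); OFF["side"]=p[5:7];OFF["top"]=p[7:9]; o,Rp,ca=unit(p)
def samp(c,L):
    q=(proj(F[c],ca+L@Rp.T)+OFF[c]).astype(np.float32); g=F[c]["img"].astype(np.float32).mean(2)
    return cv2.remap(g,q[:,:1],q[:,1:],cv2.INTER_CUBIC).ravel()
def d(a): return np.array([np.cos(a),-np.sin(a),0])
def pointer(c,r=np.linspace(.03,.055,15),A=np.arange(-2.2,.4,.02),dz=0.):
    return A,np.array([samp(c,r[:,None]*d(a)+[0,0,.013+dz]).mean() for a in A])
if __name__=="__main__":
    A=np.arange(-2.2,-.5,.05)
    a,v=pointer("top",A=A); print("ptr top",dict(zip(a.round(2).tolist(),v.round(0).astype(int).tolist())))
    a,v=pointer("side",r=np.linspace(.045,.056,8),A=A); print("ptr side",dict(zip(a.round(2).tolist(),v.round(0).astype(int).tolist())))
    s=np.r_[np.linspace(-.013,-.004,10),np.linspace(.004,.013,10)]
    v=[samp("side",s[:,None]*d(x)+[0,0,.028]).mean() for x in A]; print("slot side",dict(zip(A.round(2).tolist(),np.round(v,1).tolist())))
    for c in F:
        b=[]
        for x in A:
            e=d(x);n=d(x+np.pi/2); w=np.linspace(-.8,.8,15)[:,None]*.019; sc=0
            for h1,h2 in((e,n),(-e,n),(n,e),(-n,e)):
                sc+=np.abs(samp(c,h1*.0165+w*h2+[0,0,.028])-samp(c,h1*.0215+w*h2+[0,0,.028])).mean()
            b.append(sc)
        print("head",c,dict(zip(A.round(2).tolist(),np.round(b,0).astype(int).tolist())))
    print("stand again",np.load("stand.npy"))
E
python3 ang.py
python3 - <<'E'
from h import *
p=np.load("unit2.npy"); yaw=p[2]
# reach of tilted poses: tool axis along panel normal
import fit; o,Rp,ca=fit.unit(p); n=Rp[:,2]
m=ca+Rp@[0,0,.028]; q0=get_state()["q"]
for k in np.arange(-3.2,3.2,.4):
    # z tool of TCP=-n; x axis of TCP along slope rotated by k about n
    x=Rp@[np.cos(k),np.sin(k),0]; z=-n; M=R.from_matrix(np.c_[x,np.cross(z,x),z]).as_rotvec()
    q=ik(m+n*.105,M); print(round(k,2),None if q is None else np.round(q,2).tolist())
for k in np.arange(-3.2,3.2,.4):
    x=np.array([np.cos(k),np.sin(k),0]);z=np.array([0,0,-1.]); M=R.from_matrix(np.c_[x,np.cross(z,x),z]).as_rotvec()
    q=ik([.555,.172,.2],M); print("st",round(k,2),None if q is None else np.round(q,2).tolist())
E
```

```text
ptr top {-2.2: 149, -2.15: 150, -2.1: 151, -2.05: 152, -2.0: 153, -1.95: 153, -1.9: 154, -1.85: 154, -1.8: 151, -1.75: 145, -1.7: 135, -1.65: 122, -1.6: 109, -1.55: 103, -1.5: 108, -1.45: 122, -1.4: 137, -1.35: 150, -1.3: 157, -1.25: 162, -1.2: 164, -1.15: 165, -1.1: 166, -1.05: 166, -1.0: 167, -0.95: 167, -0.9: 167, -0.85: 168, -0.8: 169, -0.75: 169, -0.7: 169, -0.65: 169, -0.6: 170, -0.55: 171}
ptr side {-2.2: 179, -2.15: 182, -2.1: 184, -2.05: 184, -2.0: 183, -1.95: 180, -1.9: 179, -1.85: 180, -1.8: 180, -1.75: 178, -1.7: 168, -1.65: 148, -1.6: 129, -1.55: 131, -1.5: 153, -1.45: 171, -1.4: 178, -1.35: 178, -1.3: 177, -1.25: 176, -1.2: 176, -1.15: 176, -1.1: 177, -1.05: 177, -1.0: 177, -0.95: 176, -0.9: 176, -0.85: 176, -0.8: 175, -0.75: 175, -0.7: 175, -0.65: 176, -0.6: 176, -0.55: 177}
slot side {-2.2: 195.0, -2.15: 193.10000610351562, -2.1: 191.0, -2.05: 188.8000030517578, -2.0: 186.89999389648438, -1.95: 185.39999389648438, -1.9: 183.8000030517578, -1.85: 182.39999389648438, -1.8: 181.0, -1.75: 179.60000610351562, -1.7: 178.10000610351562, -1.65: 176.89999389648438, -1.6: 175.8
[... 1984 characters left out ...]
0.17, 0.4, -0.16, 1.01, 0.0, 0.23]
st -2.8 [0.17, 0.4, -0.16, 1.01, 0.0, -0.17]
st -2.4 [0.17, 0.4, -0.16, 1.01, 0.0, -0.57]
st -2.0 [0.17, 0.4, -0.16, 1.01, 0.0, -0.97]
st -1.6 [0.17, 0.4, -0.16, 1.01, -0.0, -1.37]
st -1.2 [0.17, 0.4, -0.16, 1.01, 0.0, -1.77]
st -0.8 [0.17, 0.4, -0.16, 1.01, 0.0, -2.17]
st -0.4 [0.17, 0.4, -0.16, 1.01, -0.0, -2.57]
st -0.0 [0.17, 0.4, -0.16, 1.01, 0.0, -2.97]
st 0.4 [0.17, 0.4, -0.16, 1.01, -0.0, 2.92]
st 0.8 [0.17, 0.4, -0.16, 1.01, -0.0, 2.52]
st 1.2 [0.17, 0.4, -0.16, 1.01, 0.0, 2.12]
st 1.6 [0.17, 0.4, -0.16, 1.01, -0.0, 1.72]
st 2.0 [0.17, 0.4, -0.16, 1.01, 0.0, 1.32]
st 2.4 [0.17, 0.4, -0.16, 1.01, 0.0, 0.92]
st 2.8 [0.17, 0.4, -0.16, 1.01, 0.0, 0.52]
```

Pointer is about -1.57 and the slot about -1.5, with both cameras agreeing. Next I grip the tool, using two crossed grasps to centre it on the TCP.

```bash
cat >> h.py <<'E'
def down(k):
    x=np.array([np.cos(k),np.sin(k),0]);z=np.array([0,0,-1.]); return R.from_matrix(np.c_[x,np.cross(z,x),z]).as_rotvec()
E
python3 - <<'E'
from h import *
S=[.5545,.1725]; k=.3
def st(m):
    s=get_state(); print(m,round(s["clock"],2),np.round(s["position"],4),round(s["finger_gap"],3),round(s["grasp_force"],1),np.round(s["q"],2),np.round(s["contact_force"],1))
movep([*S,.26],down(k+np.pi/2)); st("above")
move_l([*S,.127],.12); grab(30); st("g1")
let_go(); move_l([*S,.127],.1,rot=down(k+np.pi)); grab(60); st("g2")
move_l([*S,.30],.15); st("lift")
# show tool to the cameras: upright
f=grab_frame("side"); save(f,"lift_s",(230,60,350,200),4)
g=grab_frame("top"); save(g,"lift_t",(230,180,310,250),5)
for n in("blade_tip","tool"):
    print(n,[(x["centre"],round(x["score"],2)) for x in tip_of("side",n)[:2]])
tcp=np.array(get_state()["position"]); print("expected tip px",proj(f,tcp-[0,0,.106]))
E
```

```text
above 4.01 [0.5548 0.1716 0.2599] 0.999 0.0 [ 0.17  0.37 -0.06  1.14 -0.    1.45] [-0.2 -0.2 -0.4]
g1 5.84 [0.5548 0.1725 0.1274] 0.28 28.9 [ 0.17  0.47 -0.26  0.84 -0.    1.45] [0.6 0.1 2.4]
g2 8.76 [0.5545 0.1725 0.127 ] 0.275 61.6 [ 0.17  0.47 -0.26  0.84  0.   -0.13] [ 0.1  0.3 -0.6]
lift 10.06 [0.5539 0.1724 0.299 ] 0.277 61.7 [ 0.17  0.35  0.02  1.24 -0.   -0.13] [ 0.3 -0.9 -0.6]
blade_tip [([284.5, 153.0], 0.53)]
tool [([286.7, 153.4], 0.79)]
expected tip px [[286.67472357 152.66004467]]
```

View pics/lift_s.png

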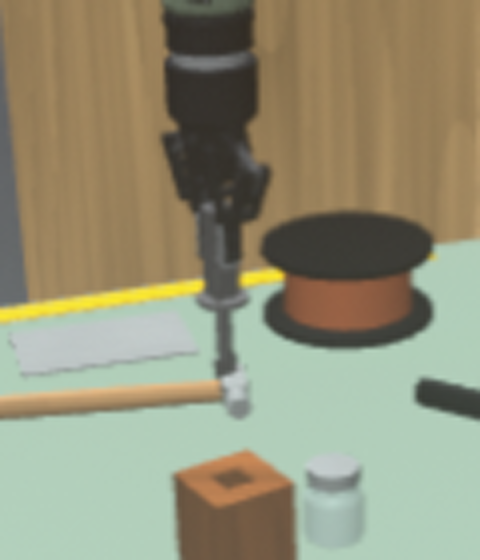

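Tool gripped squarely (gap 0.28 ≈ 24 mm), tip pixel matches the expected one to 1 px. Next I find out which way the blade faces.

Run:
```python
from h import *
movep([.5,-.1,.32],down(-.334+np.pi)); sleep(.3)
f=grab_frame("side"); tcp=np.array(get_state()["position"]); 
e=proj(f,tcp-[0,0,.106])[0]; print("exp tip",e,get_state()["clock"],np.round(get_state()["q"],2))
x,y=e.round().astype(int); g=f["img"].astype(int)
for r in range(y-6,y+3): print(r,g[r,x-8:x+9].mean(1).round().astype(int).tolist())
save(f,"blade",(x-30,y-50,x+30,y+10),8)
```

```text
exp tip [294.16339598 185.9235562 ] 11.6833 [-0.34  0.21 -0.13  1.24  0.   -0.01]
180 [89, 89, 89, 91, 92, 93, 92, 94, 91, 92, 109, 125, 128, 127, 125, 127, 139]
181 [99, 95, 103, 111, 118, 112, 94, 94, 92, 92, 109, 126, 129, 127, 119, 110, 108]
182 [120, 119, 127, 125, 114, 99, 93, 94, 92, 90, 94, 101, 105, 102, 94, 92, 95]
183 [132, 131, 131, 127, 112, 97, 95, 95, 94, 93, 94, 94, 92, 89, 88, 89, 94]
184 [136, 136, 134, 127, 113, 97, 95, 95, 95, 95, 94, 91, 87, 88, 88, 89, 94]
185 [132, 130, 121, 109, 101, 96, 95, 95, 94, 95, 95, 91, 87, 88, 88, 89, 95]
186 [106, 98, 93, 93, 94, 95, 95, 95, 94, 95, 95, 93, 89, 88, 88, 89, 94]
187 [89, 88, 88, 90, 92, 92, 92, 91, 91, 91, 90, 89, 88, 87, 87, 89, 92]
188 [88, 88, 87, 89, 91, 92, 92, 90, 91, 90, 89, 89, 87, 87, 88, 89, 92]
```

View pics/blade.png

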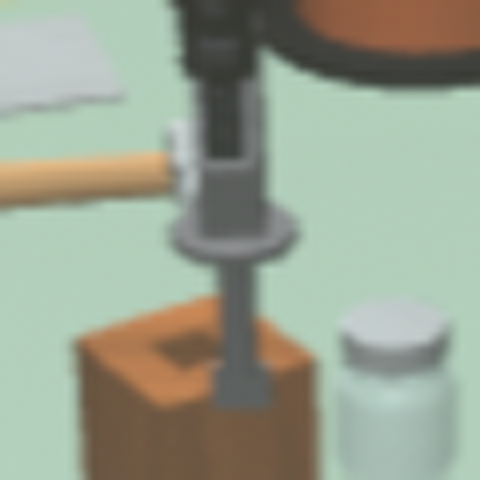

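Blade x is along TCP x, and the tip pixel agrees with kinematics. Next: tilted approach and light touch.

```bash
cat > t.py <<'E'
from h import *
import fit
p=np.load("unit2.npy"); o,Rp,ca=fit.unit(p); n=Rp[:,2]; m=ca+Rp@[0,0,.028]; L=.106
def rot(a):  # blade x along panel angle a (+pi), clockwise positive
    k=-a+np.pi; x=Rp@[np.cos(k),np.sin(k),0]; z=-n; return R.from_matrix(np.c_[x,np.cross(z,x),z]).as_rotvec()
def pos(h,du=0,dv=0): return m+n*(L+h)+Rp@[du,dv,0]
def tip():  # tip in mouth-ish frame: up-slope, left, height; axial force; torque about n
    s=get_state(); M=R.from_rotvec(s["eef_rot"]).as_matrix(); t=np.array(s["position"])+M[:,2]*L
    loc=Rp.T@(t-m); x=Rp.T@M[:,0]; a=-(np.arctan2(x[1],x[0])-np.pi); a=(a+np.pi)%(2*np.pi)-np.pi
    f=Rp.T@np.array(s["contact_force"]); return loc,a,f,(Rp.T@np.array(s["wrist_torque"]))[2],s["clock"]
def rep(msg):
    l,a,f,tq,c=tip(); print(msg,"t%.2f tip mm %s ang %.3f F %s tq %.3f"%(c,(l*1e3).round(2),a,f.round(2),tq))
E
python3 - <<'E'
from t import *
movep(pos(.04),rot(-1.5)); rep("pre")
move_l(pos(.008),.08); sleep(.2); rep("near")
f=grab_frame("side"); print("exp tip",proj(f,m+n*.008)+p[5:7],[(x["centre"],round(x["score"],2)) for x in tip_of("side","blade_tip")[:1]],np.round(get_state()["q"],2))
r=move_l(pos(-.009),.015,until_force=2.5); rep("touch %s"%r)
E
```

```text
pre t13.30 tip mm [ 4.500e-01 -2.000e-02  4.013e+01] ang -1.500 F [ 0.06 -0.01 -0.92] tq 0.007
near t14.05 tip mm [ 0.55 -0.15  8.42] ang -1.500 F [ 0.34 -0.47  0.7 ] tq -0.011
exp tip [[327.82618128 227.13421683]] [([327.9, 225.0], 0.56)] [-0.58  0.03 -0.79  0.25  0.19 -1.84]
touch True t14.92 tip mm [-0.34  0.05 -3.7 ] ang -1.500 F [ 0.53 -0.37  3.39] tq -0.006
```

Run:
```python
from t import *
h0=tip()[0][2]
move_l(pos(h0-.0025),.02); sleep(.1); rep("press")
for a in(-1.6,-1.7,-1.6,-1.5,-1.4,-1.3):
    set_joints(ik(pos(h0-.0025),rot(a))); rep("a%.2f"%a)
    if tip()[2][2]<2.2: print("dropped"); break
```

```text
press t15.31 tip mm [-0.12  0.01 -6.13] ang -1.500 F [-0.35  0.54  4.3 ] tq 0.051
a-1.60 t15.56 tip mm [-0.    0.05 -6.31] ang -1.598 F [ 0.41 -0.34 -0.3 ] tq -0.037
dropped
```

Force dropped at -1.60: the blade probably fell into the slot. I'll confirm by feeling for the floor.

Run:
```python
from t import *
r=move_l(pos(-.0155),.015,until_force=2.5); rep("floor %s"%r)
h=tip()[0][2]; move_l(pos(h+.001),.02); sleep(.1); rep("backed")
```

```text
floor True t16.03 tip mm [  0.05   0.04 -12.97] ang -1.600 F [ 1.59 -1.17  3.77] tq 0.002
backed t16.38 tip mm [  0.11   0.02 -11.89] ang -1.600 F [0.13 0.16 2.52] tq 0.001
```

Floor is 9.2 mm below the first touch, which matches the slot. Turning clockwise.

```bash
cat >> t.py <<'E'
import ang
def look(dz=0.):
    out={}
    for c in("side","top"):
        ang.F[c]=grab_frame(c)
        A,v=ang.pointer(c,r=np.linspace(.035,.055,15),A=np.arange(-2,.5,.02),dz=dz); k=v.argmin(); out[c]=(round(A[k],2),int(v[k]),int(np.median(v)))
    return out
E
python3 - <<'E'
from t import *
h=-.0117
for a in np.arange(-1.5,-.59,.1):
    set_joints(ik(pos(h),rot(a))); rep("a%.2f"%a)
    l,_,f,tq,_=tip()
    if np.hypot(*f[:2])>10 or abs(tq)>.6: print("stop"); break
print(look())
E
```

```text
a-1.50 t16.63 tip mm [  0.41  -0.14 -11.6 ] ang -1.502 F [ 2.21 -0.01  1.98] tq -0.004
a-1.40 t16.88 tip mm [  0.33  -0.15 -11.64] ang -1.404 F [ 2.02 -0.75  2.61] tq 0.036
a-1.30 t17.13 tip mm [  0.19  -0.17 -11.67] ang -1.304 F [ 1.61 -1.23  1.89] tq 0.078
a-1.20 t17.38 tip mm [  0.02  -0.13 -11.7 ] ang -1.205 F [ 1.02 -1.44  1.95] tq 0.038
a-1.10 t17.63 tip mm [ -0.03  -0.14 -11.69] ang -1.105 F [ 0.47 -0.84  2.39] tq 0.004
a-1.00 t17.88 tip mm [ -0.13  -0.08 -11.71] ang -1.005 F [ 1.52 -0.51  1.98] tq 0.033
a-0.90 t18.13 tip mm [ -0.27  -0.02 -11.74] ang -0.905 F [ 0.6  -0.59  1.95] tq 0.020
a-0.80 t18.38 tip mm [ -0.32   0.   -11.75] ang -0.805 F [-0.08 -0.62  3.2 ] tq 0.076
a-0.70 t18.63 tip mm [ -0.37   0.06 -11.77] ang -0.705 F [-0.45 -1.04  1.83] tq 0.105
a-0.60 t18.88 tip mm [ -0.46   0.14 -11.78] ang -0.605 F [-0.56 -1.13  2.41] tq 0.029
{'side': (np.float64(-1.86), 94, 173), 'top': (np.float64(-1.02), 104, 164)}
```

Top view: pointer at -1.02, so it follows the tool with a 0.42 lag (0.35 lost motion plus blade play, as expected). Continuing to a tool angle of about 0.4.

Run:
```python
from t import *
h=-.0117
def go(L):
    for a in L: set_joints(ik(pos(h),rot(a)))
    rep("a%.2f"%a)
go(np.arange(-.5,.01,.1)); go([.1,.2,.28]); print(look())
go([.34,.40]); sleep(.2); r=look(); print(r); save(ang.F["top"],"turned",(334,178,384,228),8)
A,v=ang.pointer("top",r=np.linspace(.04,.055,12),A=np.arange(-.4,.4,.04)); print(dict(zip(A.round(2).tolist(),v.round().astype(int).tolist())))
```

```text
a-0.00 t20.48 tip mm [ -0.54   0.45 -11.82] ang -0.005 F [-1.91  0.66  1.96] tq -0.004
a0.28 t21.23 tip mm [ -0.49   0.5  -11.8 ] ang 0.276 F [-3.8   2.21  2.94] tq 0.110
{'side': (np.float64(-1.84), 94, 175), 'top': (np.float64(-0.16), 114, 162)}
a0.40 t21.83 tip mm [ -0.47   0.56 -11.8 ] ang 0.398 F [-5.07  3.41  2.28] tq 0.067
{'side': (np.float64(-1.84), 95, 174), 'top': (np.float64(-0.04), 111, 162)}
{-0.4: 168, -0.36: 168, -0.32: 166, -0.28: 165, -0.24: 164, -0.2: 157, -0.16: 147, -0.12: 130, -0.08: 115, -0.04: 110, -0.0: 117, 0.04: 132, 0.08: 146, 0.12: 156, 0.16: 162, 0.2: 163, 0.24: 163, 0.28: 162, 0.32: 162, 0.36: 161}
```

View pics/turned.png

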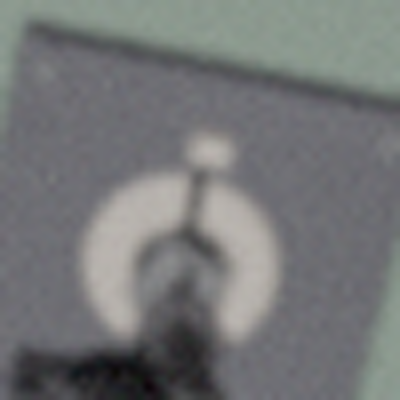

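Pointer at about -0.04 to -0.05, just left of the block's middle at pixel (203,172) against (209,152). I'll turn 0.045 more, relax and withdraw.

Run:
```python
from t import *
h=-.0117
set_joints(ik(pos(h),rot(.445))); sleep(.4); rep("end"); print(look())
set_joints(ik(pos(h),rot(.385))); rep("relaxed")
move_l(pos(.03),.05); rep("out"); move_l(pos(.09),.15)
S=[.5545,.1725]
movep([.52,-.02,.33],down(.3+np.pi)); print(look())
A,v=ang.pointer("side",r=np.linspace(.04,.055,12),A=np.arange(-.3,.3,.04)); print(dict(zip(A.round(2).tolist(),v.round().astype(int).tolist())))
save(ang.F["side"],"fin_s",(315,200,365,250),8)
movep([*S,.26],down(.3+np.pi)); sleep(.2); rep("above")
```

```text
end t22.78 tip mm [ -0.43   0.58 -11.79] ang 0.443 F [-2.94  3.12  1.69] tq 0.084
{'side': (np.float64(-1.84), 94, 174), 'top': (np.float64(0.0), 112, 161)}
relaxed t23.13 tip mm [  0.76  -0.24 -11.57] ang 0.385 F [-1.61  2.08  1.52] tq 0.050
out t24.12 tip mm [-2.400e-01 -1.000e-02  2.986e+01] ang 0.385 F [-0.04 -0.31 -0.71] tq 0.036
{'side': (np.float64(0.06), 106, 174), 'top': (np.float64(0.0), 110, 160)}
{-0.3: 176, -0.26: 177, -0.22: 177, -0.18: 172, -0.14: 162, -0.1: 148, -0.06: 131, -0.02: 116, 0.02: 107, 0.06: 106, 0.1: 114, 0.14: 132, 0.18: 156, 0.22: 182, 0.26: 204}
above t26.58 tip mm [-53.76 354.45  88.15] ang -0.554 F [-0.61 -0.18 -0.87] tq -0.009
```

View pics/fin_s.png

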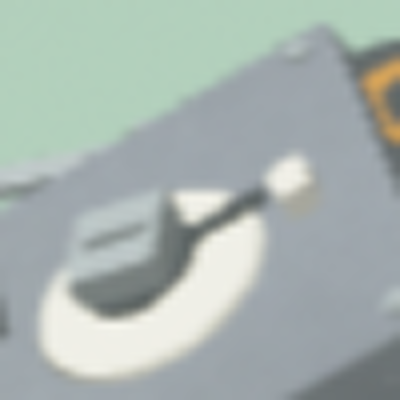

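The slot and pointer show clearly; the pointer ends at (268,192), on the block's inner edge. Now return the tool.

Run:
```python
from t import *
S=[.5545,.1725]
print(look(),look(-.0037))
for c in("side","top"):
    im=ang.F[c]["img"]; off=p[5:7] if c=="side" else p[7:9]
    print(c,"index pred",proj(ang.F[c],ca+Rp@[.059,0,.012])+off,"det",[(x["centre"],x["score"]) for x in tip_of(c,"index")[:1]],"tip pred",proj(ang.F[c],ca+Rp@[.056,0,.013])+off,"det",[(x["centre"],x["score"]) for x in tip_of(c,"pointer_tip")[:1]])
move_l([*S,.14],.12); r=move_l([*S,.1255],.02,until_force=4)
s=get_state(); print(r,s["clock"],np.round(s["position"],4),np.round(s["contact_force"],1))
```

```text
{'side': (np.float64(0.06), 105, 174), 'top': (np.float64(0.0), 111, 161)} {'side': (np.float64(-0.08), 107, 183), 'top': (np.float64(0.0), 110, 160)}
side index pred [[348.89710332 222.78482562]] det [([348.0, 222.7], 0.56)] tip pred [[347.86358568 223.05632417]] det [([344.7, 223.8], 0.61)]
top index pred [[359.4316312  198.17348262]] det [([358.7, 196.9], 0.79)] tip pred [[359.25009425 198.97486953]] det [([358.3, 196.4], 0.63)]
True 28.7667 [0.5543 0.1725 0.1269] [-0.6 -0.2  4.1]
```

Contact at 0.1269 m, the same as at pick-up, so the collar is seated. Release, back off, check.

Run:
```python
from t import *
S=[.5545,.1725]
let_go(); move_l([*S,.28],.15); movep([.35,.1,.35],down(.3+np.pi)); sleep(.5)
print(look(),get_state()["clock"],get_state()["finger_gap"],np.round(get_state()["contact_force"],1))
save(ang.F["side"],"placed",(265,145,335,215),6)
```

```text
{'side': (np.float64(0.06), 105, 173), 'top': (np.float64(0.0), 109, 161)} 32.075 1.0037646006847059 [ 0.6 -0.6 -0.9]
```

View pics/placed.png

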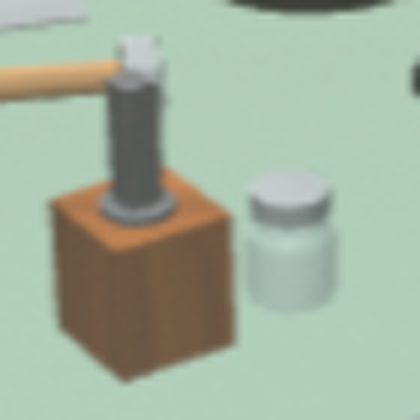

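The tool stands upright with its collar on the stand's top (138,207 in the crop). The pointer is at about 0.

```bash
python3 -c "
from cell import *
print(sign_off())"
```

```text
the job is handed in; nothing more can be done
None
```

The job is handed in at about 32 s of 64 s: the trimmer pointer reads about 0 rad at the index block (top camera 0.00, side camera up to 0.06), and the tool stands upright and released in its stand; sign-off returned no verdict.

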